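Show a housing from a carton to the inspection camera

ROBOT

A 6-joint arm with a two-finger parallel gripper is mounted at the origin on the work surface. World frame = base frame: x ahead of the robot, y to its left, z up, the work surface at z = 0. Lengths are in m, angles in rad, forces in N, time in s.
With the tool pointing down it reaches from about 0.3 to 0.875 m from the base axis. Payload 6.4 kg.
Tool frame: the origin (TCP) lies at the very end of the fingers, on their centre line; the grasp point (between the pads) lies 19 mm behind it (ctrl.hold_point_z is the distance from the TCP to the grasp point, in m); y points along the fingers, x is the direction in which the jaws open and shut, and the axes are right-handed (so a half turn about y gives the same grasp; the last joint's range is limited). The gripper opens to 85 mm and grips with 20 to 120 N. Pads are 22 mm wide; open, the fingers measure 114 mm over their backs; the gripper's body (76 mm by 85 mm) begins 54 mm behind the grasp point. The pads swing forward as they close: fully open they stand 13 mm farther back than shut.
Start: joints at [1.073, 0.181, 1.607, -0, 1.354, -0.206], TCP at [0.165, 0.551, 0.231] pointing down, gripper open.
Joint ranges: [-2.99, 2.99], [-0.89, 2.07], [0.3, 2.58], [-1.14, 4.28], [0, 2.63], [-3.12, 3.12]. Speed limits (rad/s): [2.57, 2.57, 3.01, 3.14, 3.14, 3.14].

INTERFACE

Orientations are given as a unit quaternion [w, x, y, z].
In Python, from bench import ctrl, imaging gives the robot as it stands.
- The arm moves only by the shell command python3 -m jog 'ROWS'. ROWS is JSON, a list of rows, each a list of 3 entries, a list of its own where there are three numbers: the shift along the tool's x, y, z in cm, then the turn, a rotation vector about the tool's x, y, z in rad, then the finger opening in cm, from 0 to 8.54. A call has 1 to 12 rows; each row shifts and turns the pose as measured when the row begins, along the tool's axes as they then stand; what a row does not reach is not made up. A row lasts 1/12 s, in which the tool goes at most 41.7 mm and 7.16 degrees, less where a joint would pass 70% of its speed; a pose out of reach is approached as far as the arm can. A call is refused whole if a number of a shift passes 4.17 or a number of a turn 0.125, either way. A call with a gripper value outside its range is refused whole. The fingers move at their own pace and stop on an object; the grip force is fixed at half the most. Time passes only in rows, so rows that do not move let the fingers close. It gives the time, the measured TCP pose, the force and the opening at its end, in the units of the state.
- ctrl.get_obs(): the state, without advancing time (a new reading comes with each control period).
- imaging.camera(name): name is "side" or "top" or "wrist"; returns a dict with "frame" (420x560x3 uint8, red, green, blue), "depth" (420x560 float32, m along the optical axis (not along the pixel's ray), 0 where there is no reading), "K" (3x3 intrinsics, pixels), "k1" (the pictures are not rectified: a ray, as slopes to the right and down, at radius r is drawn at 1 + k1 r^2 times it, then the intrinsics apply), "R" (3x3) and "t" (3): a world point X has camera coordinates R X + t. Camera axes: x right, y down, z forward; pixel columns grow to the right and rows downward; lengths in m; the calibration is good to about 2 mm. A picture is of the moment at which its call begins.
- ctrl.hand_in(): hands the job in, once; it reports no verdict.
The state is a dict: "time_s": time; "q": joint angles; "dq": joint speeds; "joint_efforts": joint torques, N m; "eef_pos": TCP position; "eef_rot": TCP orientation; "wrist_force": force on the tool from outside, world axes, zero at the start; "torque": the same for the moment, N m; "opening": opening from 0.0 (shut) to 1.0 (fully open).
Only numpy, scipy, OpenCV 4.12 (cv2) and the standard library are available. Lean on these libraries where they do the work, as an engineer would, in place of code of your own. Each camera call takes 0.05 s, during which the arm holds its last target. There are 200 camera calls.

TASK

Fold both flaps of the half-open carton right back so that they lean well outwards, then lift out the metal housing, the block with one round nose on its side, and hold it up to the inspection camera: upright, nose pointing straight into the lens and centred on it, with the tip of the nose 10 cm from the glass. Finish while holding it there still in the gripper; leave the other two parts in the carton, do not touch the camera or its stand, and leave the things on the bench where they are.

Things in the scene. Friction and masses are not known exactly. Their poses are not given: they have to be found in the camera images.
- carton: Cardboard carton covered only by its two half-raised flaps, fixed to the bench, 270 mm long (its x) by 190 mm wide (its y) by 70 mm tall; walls and floor 5 mm thick. Origin: centre of its underside; z up. Three metal parts stand on its floor in a row along its x, about 80 mm apart, in any order: the housing, the bracket and the sleeve. All are below the rim.
- flap_left (a joint): Angle of the cardboard flap hinged along the carton's +y rim, rad: 0 = lying flat across the top towards the middle, 1.57 = upright, greater = leaning outwards, stop at 2.7. At the start it stands part-way up, between 0.35 and 0.8. The flap is 262 mm long, 66 mm from hinge to free edge, 3 mm thick; it turns easily (about 0.02 N m) and stays where it is left. There is a gap of over 55 mm between the free edges of the two flaps at the start.
- flap_right (a joint): The same for the equal flap hinged along the carton's -y rim, which swings the other way.
- flap_left_hinge (a point): Middle of the left flap's hinge line, at the carton's rim: 92.5 mm to +y and 70 mm up in the carton's frame. Its axes are the carton's; the hinge line is x.
- flap_right_hinge (a point): Middle of the right flap's hinge line: 92.5 mm to -y and 70 mm up in the carton's frame. Its axes are the carton's.
- housing_center (a point): Centre of the block of the housing to be shown: bare aluminium block, 32 mm (its x) by 40 mm (its y) by 60 mm tall (its z, up), about 0.13 to 0.25 kg, standing upright. A round nose, 26 mm in diameter and 22 mm long, juts from the middle of its +x face. The two plain faces 40 mm apart (across y) are free to grip; in the carton the nose points roughly along the carton's +x, within about 30 degrees.
- nose_tip (a point): Centre of the flat end of the housing's nose, 38 mm along the housing's x from housing_center, at the same height. Axes are the housing's.
- lens (a point): Centre of the front glass of the inspection camera, a grey box with a black lens barrel 40 mm in diameter on a column with a base plate. Its x axis points level out of the lens along the line of sight, z is up. Its height above the bench, 0.18 to 0.27 m, and its direction differ from start to start.
- camera_stand: The fixed stand of the inspection camera: base plate 140 by 120 by 16 mm, column 26 mm square and 375 mm tall, with the camera head clamped on it, 54 mm wide, its lens glass 120 mm in front of the column's axis. Origin: centre of the underside of the base; x is the looking direction. Not to be touched.
- bracket: Not wanted: aluminium angle bracket in the carton, foot 46 by 40 by 6 mm with an upright plate 58 mm tall. Origin: centre of its underside. Stays in the carton.
- sleeve: Not wanted: plain aluminium tube standing on end in the carton, 42 mm in diameter, 55 mm tall. Origin: centre of its underside. Stays in the carton.
- screwdriver: Bystander: screwdriver with yellow handle lying on the bench. Leave alone.
- flask: Bystander: pale metal drinking flask with black cap, 60 mm in diameter, 150 mm tall, standing on the bench; origin at its underside. Leave alone.
- reel: Bystander: grey reel lying flat, 90 mm in diameter, 35 mm tall; origin at its underside. Leave alone.
- cup: Bystander: grey cup, 70 mm in diameter, 80 mm tall; origin at its underside. Leave alone.
Things that resemble listed ones, but are neither listed nor needed, are in the scene too. What is shaped like the sleeve but pink is not meant.

How it is judged:
By the outcome, as a careful person would: the job done as asked, in the order asked, and still so for the second after the job is handed in, while the arm keeps its last pose, push and grip.
It also fails if it takes over 64 s, if anything falls off the work surface, if the arm or the gripper's body presses on something with over 40 N, if the wrist force passes 120 N, or if a joint passes its speed limit or range.

## Working session

There is one attempt and no reset: what is moved stays moved. The work goes in short steps, Python scripts to look and compute and a shell command to move; the robot and the scene stay as the last step left them, time stands still between calls to the robot, and variables do not carry over. Pictures are saved under pics/ and viewed, about 8 in all and at most 12, crops included, and the job is handed in when it is done.

```bash
ls; mkdir -p pics; cat > h.py <<'E'
import numpy as np, cv2
from bench import ctrl, imaging
def cloud(c):
    v,u=np.mgrid[0:420,0:560]; K=c["K"]
    p=np.stack([u.ravel(),v.ravel()],1).astype(np.float64)[:,None]
    n=cv2.undistortPoints(p,K,np.array([c["k1"],0,0,0.]))[:,0]
    d=c["depth"].ravel()[:,None]
    X=np.hstack([n*d,d]); W=(X-c["t"])@c["R"]
    W[d[:,0]==0]=np.nan
    return W.reshape(420,560,3)
def save(name,im,s=1): cv2.imwrite(f"pics/{name}.png",cv2.resize(im[...,::-1],None,fx=s,fy=s,interpolation=cv2.INTER_CUBIC))
E
python3 - <<'E'
from h import *
a=imaging.camera("top");b=imaging.camera("side")
for n,c in(("top",a),("side",b)):
    np.savez(n,**c); print(n,c["K"].tolist(),c["k1"],(-c["R"].T@c["t"]),c["R"][2])
    save(n+"1",c["frame"],1.4)
print(ctrl.get_obs())
E
```

```text
pics
top [[418.7376600756696, 0.0, 290.7207768708138], [0.0, 418.7376600756696, 208.7026851448392], [0.0, 0.0, 1.0]] 0.011038364165881052 [ 0.43628094 -0.08089429  1.32747128] [ 0.10641625  0.00271072 -0.99431797]
side [[500.02899836135856, 0.0, 281.880389622465], [0.0, 500.02899836135856, 216.15770822150802], [0.0, 0.0, 1.0]] 0.03623488452077478 [0.37941929 0.6746251  1.09275149] [ 0.14090417 -0.63130914 -0.76262362]
{'time_s': 0.1, 'q': array([ 1.07268591e+00,  1.81457877e-01,  1.60788309e+00,  4.64437516e-07,
        1.35378926e+00, -2.06294281e-01]), 'dq': array([ 0.00164226, -0.0024307 , -0.00067485, -0.00127608, -0.00084505,
        0.00064729]), 'joint_efforts': array([ 1.55191660e-04, -4.45877481e+01, -3.52233660e+01, -2.97151673e-04,
        4.14921844e-03,  2.06965512e-05]), 'eef_pos': array([0.16516876, 0.55026626, 0.23049127]), 'eef_rot': array([-0.5671544 ,  0.5676105 ,  0.42149807, -0.422485  ]), 'wrist_force': array([-0.23450146,  0.21896367, -0.0819371 ]), 'torque': array([ 0.00925449,  0.04308028, -0.01013557]), 'opening': 1.0013877416642076}
```

View pics/top1.png

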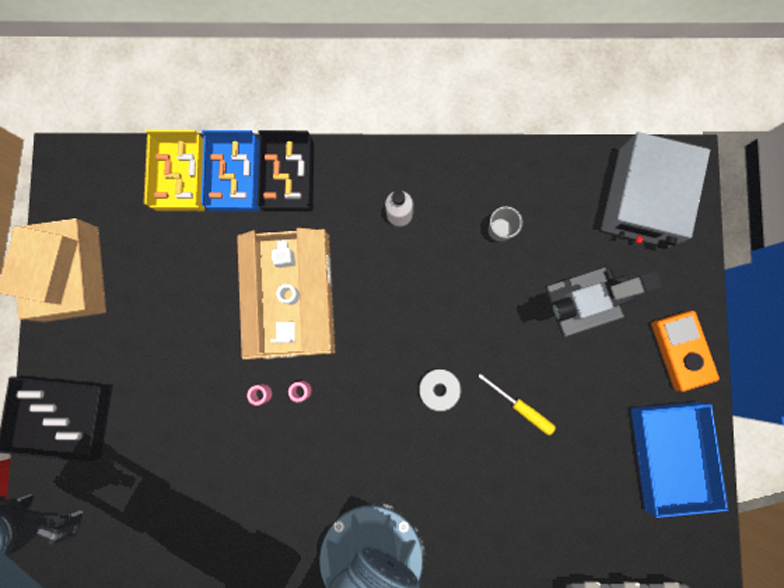

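View pics/side1.png

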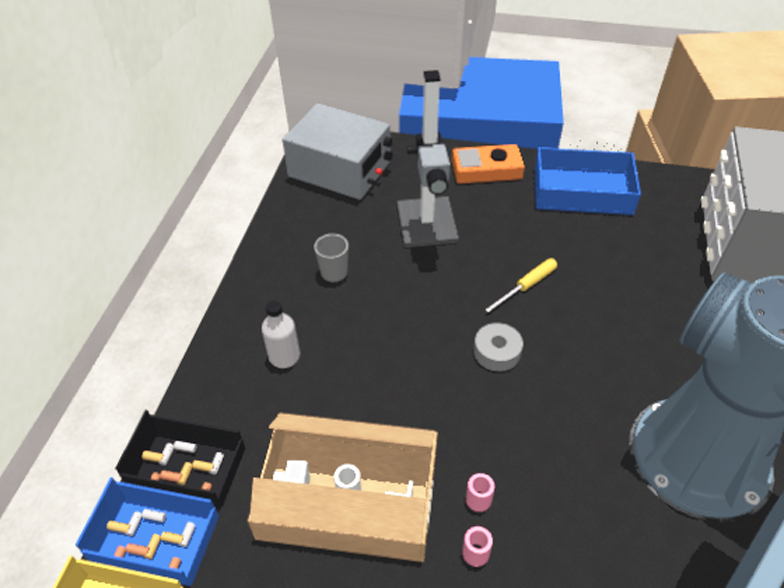

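Top view (784x588 px): the carton is centred at (286,293), with three parts in it. They are a block with a nose at (282,253), a ring (the sleeve) at (287,294), and an L-shape (the bracket) at (285,331). The camera stand is at (590,300), its lens facing left. The reel is at (440,390), flask (398,208), cup (505,224) and screwdriver (518,405). I'll measure next, with an enlarged crop.

```bash
python3 - <<'E'
from h import *
a=dict(np.load("top.npz"));b=dict(np.load("side.npz"))
W=cloud(a);V=cloud(b)
def rep(n,P):
    P=P[np.isfinite(P[:,0])]; 
    r=cv2.minAreaRect((P[:,:2]*1000).astype(np.float32)); print(n,len(P),"mean",P.mean(0).round(4),"rect",np.round(r[0],1),np.round(r[1],1),round(r[2],1),"z",np.percentile(P[:,2],[2,50,98]).round(3))
s=W[155:265,160:245].reshape(-1,3)
rep("bench",W[280:295,200:230].reshape(-1,3))
rep("carton+flaps",s[s[:,2]>.055])
# housing top, sleeve, bracket
f=a["frame"].astype(int); hsv=cv2.cvtColor(a["frame"],cv2.COLOR_RGB2HSV)
grey=(hsv[...,1]<60)&(hsv[...,2]>110)
m=np.zeros_like(grey);m[165:255,188:220]=1
k,l,st,ce=cv2.connectedComponentsWithStats((grey&m).astype(np.uint8))
for i in range(1,k):
    if st[i,4]>15: rep("grey %s"%ce[i].round(1),W[l==i])
# camera head
c=W[180:250,350:480].reshape(-1,3);
for lo,hi in((.008,.03),(.14,.5)): rep("cam %s"%lo,c[(c[:,2]>lo)&(c[:,2]<hi)])
for n,(r0,r1,c0,c1) in dict(flask=(130,165,270,300),cup=(140,178,340,380),reel=(258,298,295,335)).items():
    q=W[r0:r1,c0:c1].reshape(-1,3);rep(n,q[q[:,2]>.02])
# side lens glass region around (437,183)/1.4
q=V[95:150,295:325]; 
for r in range(100,145,4): print(r,[tuple(np.round(V[r,x],3)) for x in (303,308,312,316,320)])
crop=np.hstack([cv2.resize(a["frame"][155:265,160:245],(425,550),interpolation=cv2.INTER_CUBIC),cv2.resize(b["frame"][90:180,275:335],(367,550),interpolation=cv2.INTER_CUBIC)])
save("crop1",crop)
E
```

```text
bench 449 mean [0.332  0.1589 0.0065] rect [333.1 160.7] [46.9 93.5] 0.4 z [-0.006  0.     0.056]
carton+flaps 3353 mean [0.5712 0.1762 0.0903] rect [569.8 190.6] [271.2 191.4] 4.0 z [0.058 0.091 0.118]
grey [201.6 181.8] 250 mean [0.6552 0.1974 0.0527] rect [667.4 201.4] [64.7 40.8] 8.4 z [0.012 0.061 0.069]
grey [204.9 209.7] 162 mean [0.5694 0.1868 0.0443] rect [573.3 192.4] [52.6 44.1] 75.3 z [0.005 0.054 0.063]
grey [202.9 237.2] 218 mean [0.4861 0.1965 0.0178] rect [486.9 203.3] [44.6 54.3] 0.6 z [0.003 0.011 0.066]
cam 0.008 898 mean [ 0.5524 -0.482   0.0159] rect [ 562.7 -486. ] [354.6 212.6] 88.5 z [0.009 0.016 0.024]
cam 0.14 1394 mean [ 0.5462 -0.4341  0.2586] rect [ 550.1 -427.2] [ 69.9 146.2] 22.0 z [0.206 0.235 0.376]
flask 393 mean [ 0.7507 -0.0583  0.1006] rect [759. -58.] [55.3 58.4] 8.2 z [0.024 0.102 0.153]
cup 294 mean [ 0.7302 -0.293   0.0594] rect [ 725.6 -288.9] [66.8 69. ] 45.7 z [0.022 0.063 0.083]
reel 623 mean [ 0.3625 -0.1478  0.0344] rect [ 362.3 -147.7] [88.  87.5] 26.3 z [0.029 0.034 0.04 ]
100 [(np.float64(0.567), np.float64(-0.46), np.float64(0.237)),
[... 2881 characters left out ...]
oat64(-0.361), np.float64(0.2)), (np.float64(0.529), np.float64(-0.596), np.float64(-0.0))]
140 [(np.float64(0.564), np.float64(-0.46), np.float64(0.092)), (np.float64(0.549), np.float64(-0.465), np.float64(0.09)), (np.float64(0.552), np.float64(-0.569), np.float64(0.001)), (np.float64(0.54), np.float64(-0.578), np.float64(-0.004)), (np.float64(0.526), np.float64(-0.578), np.float64(-0.002))]
144 [(np.float64(0.563), np.float64(-0.458), np.float64(0.078)), (np.float64(0.549), np.float64(-0.464), np.float64(0.075)), (np.float64(0.546), np.float64(-0.533), np.float64(0.016)), (np.float64(0.534), np.float64(-0.538), np.float64(0.014)), (np.float64(0.521), np.float64(-0.536), np.float64(0.018))]
```

View pics/crop1.png

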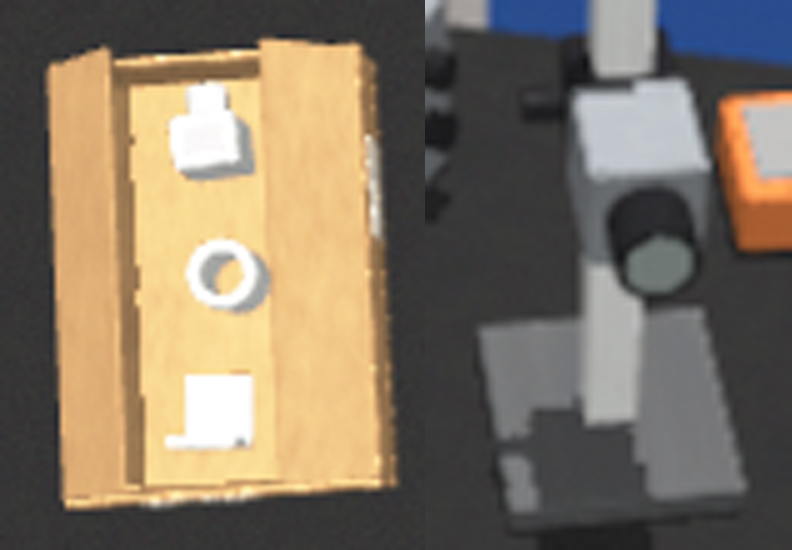

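The crop settles it. The three parts are a block with one nose (top), a tube (middle) and an L-shape (bottom), so the housing is the block with the nose, at about (207,140) in the crop, nose towards +x. The lens glass is at (660,265) in the right half of the crop. Next I'll refine the flap angles, the lens and the tool axes.

```bash
cat >> h.py <<'E'
from scipy.spatial.transform import Rotation as Ro
def R0(o):
    q=np.array(o["eef_rot"]); return Ro.from_quat([q[1],q[2],q[3],q[0]]).as_matrix()
def rowplan(p,xdir_yaw=None):
    """total shift (cm, tool axes), and turn (tool axes) to reach TCP p, tool down, tool x along yaw (rad)"""
    o=ctrl.get_obs();R=R0(o)
    d=R.T@(np.array(p)-o["eef_pos"])*100
    r=np.zeros(3)
    if xdir_yaw is not None:
        x=np.array([np.cos(xdir_yaw),np.sin(xdir_yaw),0]);y=np.array([0,0,-1.]);T=np.stack([x,y,np.cross(x,y)],1)
        r=Ro.from_matrix(R.T@T).as_rotvec()
    print("pos",o["eef_pos"].round(4),"t",round(o["time_s"],2),"q",o["q"].round(2),"F",o["wrist_force"].round(1),"open",round(o["opening"],3),"\n shift",d.round(2),"turn",r.round(3))
E
python3 - <<'E'
from h import *
o=ctrl.get_obs();print(R0(o).round(2).tolist())
a=dict(np.load("top.npz"));b=dict(np.load("side.npz"));W=cloud(a);V=cloud(b)
yaw=np.radians(4);C=np.array([.5698,.1906,0]);Rz=Ro.from_euler('z',yaw).as_matrix()
for n,Q,(r0,r1,c0,c1) in(("top",W,(155,265,160,245)),("side",V,(290,405,170,320))):
    L=(Q[r0:r1,c0:c1].reshape(-1,3)-C)@Rz; L=L[np.isfinite(L[:,0])]
    for s in(1,-1):
        F=L[(L[:,1]*s>.03)&(L[:,1]*s<.085)&(abs(L[:,0])<.12)&(L[:,2]>.072)]
        if len(F)<30: continue
        k=np.polyfit(.0925-F[:,1]*s,F[:,2]-.07,1)
        print(n,s,len(F),"angle",np.arctan(k[0]).round(3),"off",k[1].round(4),"edge y",np.percentile(F[:,1]*s,1).round(4),"ztop",np.percentile(F[:,2],98).round(3))
# housing
L=W[165:200,188:220].reshape(-1,3)
T=L[(L[:,2]>.057)&(L[:,2]<.073)&(L[:,0]>.62)&(abs(L[:,1]-.2)<.035)&(L[:,0]<.7)]
r=cv2.minAreaRect((T[:,:2]*1000).astype(np.float32));print("house",len(T),T.mean(0).round(4),r)
N=L[(L[:,2]>.035)&(L[:,2]<.055)&(L[:,0]>.66)&(abs(L[:,1]-.2)<.03)];print("nose",len(N),N.mean(0).round(4),N[:,0].max())
# camera
for n,Q in(("top",W),("side",V)):
    c=Q.reshape(-1,3);c=c[np.isfinite(c[:,0])]
    c=c[(c[:,0]>.47)&(c[:,0]<.63)&(c[:,1]<-.3)&(c[:,1]>-.56)]
    for nm,lo,hi in(("coltop",.366,.385),("hi",.26,.36),("head",.15,.29),("plate",.012,.022)):
        P=c[(c[:,2]>lo)&(c[:,2]<hi)]
        if len(P)<8: continue
        r=cv2.minAreaRect((P[:,:2]*1000).astype(np.float32));print(n,nm,len(P),P.mean(0).round(4),np.round(r[0],1),np.round(r[1],1),round(r[2],1))
# glass: greenish in side
f=b["frame"][110:150,300:330].astype(int)
g=(f[...,1]-f[...,0]>4)&(f.sum(2)>200)
k,l,st,ce=cv2.connectedComponentsWithStats(g.astype(np.uint8))
for i in range(1,k):
    if st[i,4]>20:
        P=V[110:150,300:330][l==i];print("glass",ce[i]+[300,110],st[i],np.nanmedian(P,0).round(4),P.shape); 
        m=P[np.isfinite(P[:,0])];m=m[np.linalg.norm(m-np.median(m,0),axis=1)<.025];u,s,vt=np.linalg.svd(m-m.mean(0));print(m.mean(0).round(4),"normal",vt[2].round(3))
        n=cv2.undistortPoints(np.array([[ce[i]+[300,110]]]),b["K"],np.array([b["k1"],0,0,0.]))[0,0]
        print("ray",(b["R"].T@np.append(n,1)).round(4),"from",-b["R"].T@b["t"])
E
```

```text
[[0.29, -0.0, -0.96], [0.96, -0.0, 0.29], [-0.0, -1.0, 0.0]]
top 1 824 angle 0.771 off 0.0039 edge y 0.0454 ztop 0.12
top -1 1316 angle 0.691 off 0.0037 edge y 0.0423 ztop 0.116
side 1 2816 angle 0.773 off 0.0053 edge y 0.0471 ztop 0.119
side -1 1052 angle 0.688 off 0.0034 edge y 0.0404 ztop 0.116
house 160 [0.6559 0.2008 0.0645] ((667.9833984375, 205.93002319335938), (66.59846496582031, 50.907161712646484), 5.5195488929748535)
nose 77 [0.6865 0.2014 0.0449] 0.7025258720771312
top coltop 159 [ 0.5582 -0.4758  0.3745] [ 558.3 -476.4] [26.6 28.6] 18.6
top hi 181 [ 0.5545 -0.4631  0.3151] [ 554.5 -464. ] [26.6  6.3] 20.1
top head 1087 [ 0.5433 -0.424   0.2318] [ 550.1 -427.2] [ 69.9 146.2] 22.0
top plate 736 [ 0.5569 -0.4693  0.0161] [ 558.4 -473.9] [118.8 139.8] 18.5
side coltop 103 [ 0.5587 -0.4719  0.3733] [ 559.8 -475.4] [30.9 34.6] 16.0
side hi 349 [ 0.5593 -0.4645  0.3117] [ 560.4 -473.8] [27.  32.2] 17.4
side head 1018 [ 0.5466 -0.4182  0.2305] [ 548.4 -425. ] [ 71.7 151.2] 23.8
side plate 846 [ 0.5596 -0.4636  0.0152] [ 560.8 -471.8] [119.5 145.7] 18.4
glass [309.78911565 113.70068027] [  0   0  20   9 147] [ 0.5384 -0.4061  0.2356] (147, 3)
[ 0.5387 -0.4058  0.2356] normal [-0.003  0.006  1.   ]
ray [ 0.1171 -0.7957 -0.6309] from [0.37941929 0.6746251  1.09275149]
glass [312.90243902 133.06097561] [ 8 19 11  9 82] [ 0.5214 -0.3606  0.2077] (82, 3)
[ 0.5214 -0.3605  0.2088] normal [-0.326  0.944 -0.051]
ray [ 0.1052 -0.7682 -0.6559] from [0.37941929 0.6746251  1.09275149]
```

Lens is at about (0.521,-0.361,0.2085), looking along yaw 108.6° (base plate, glass normal and ray agree). Flap angles are about 0.77 and 0.69. I'll move over the carton with the gripper shut.

```bash
python3 -m jog '[[[-1.65,0,-3.55],[0,0,0],0],[[-1.65,0,-3.55],[0,0,0],0],[[-1.65,0,-3.55],[0,0,0],0],[[-1.65,0,-3.55],[0,0,0],0],[[-1.65,0,-3.55],[0,0,0],0],[[-1.65,0,-3.55],[0,0,0],0],[[-1.65,0,-3.55],[0,0,0],0],[[-1.65,0,-3.55],[0,0,0],0],[[-1.65,0,-3.55],[0,0,0],0],[[0,0,0],[0,-0.12,0],0],[[0,0,0],[0,-0.12,0],0],[[0,0,0],[0,-0.12,0],0]]'
python3 -c "
from h import *
rowplan([.570,.191,.09],np.radians(94))"
```

```text
time_s: 1.1
eef_pos: [0.4376, 0.3033, 0.2248]
eef_rot: [0.479, -0.478, -0.517, 0.523]
wrist_force: [-0.1, 0.0, 0.6]
opening: -0.001
pos [0.4376 0.3033 0.2248] t 1.1 q [ 0.38  0.1   1.71 -0.    1.34 -1.27] F [-0.1  0.   0.6] open -0.001 
 shift [-12.22  13.45 -12.37] turn [-0.007  0.013 -0.005]
```

```bash
python3 -m jog '[[[-2.6,0,-2.6],[0,0,0],0],[[-2.6,0,-2.6],[0,0,0],0],[[-2.6,0,-2.6],[0,0,0],0],[[-2.6,0,-2.6],[0,0,0],0],[[-2.6,0,-2.6],[0,0,0],0],[[0,0,0],[0,0,0],0],[[0,2,0],[0,0,0],0],[[0,2,0],[0,0,0],0],[[0,2,0],[0,0,0],0]]'
python3 -c "
from h import *
rowplan([.570,.191,.09],np.radians(94))"
```

```text
time_s: 1.85
eef_pos: [0.5859, 0.1778, 0.1633]
eef_rot: [0.477, -0.478, -0.52, 0.524]
wrist_force: [-0.1, 0.1, -0.2]
opening: -0.004
pos [0.5859 0.1778 0.1633] t 1.85 q [ 0.1   0.33  1.57 -0.    1.25 -1.55] F [-0.1  0.1 -0.2] open -0.004 
 shift [1.49 7.33 1.44] turn [-0.004  0.019 -0.005]
```

```bash
python3 -m jog '[[[1.5,2,1.4],[0,0.02,0],0],[[0,2.5,0],[0,0,0],0],[[0,2.5,0],[0,0,0],0],[[0,0.3,0],[0,0,0],0],[[1.6,0,0],[0,0,0],0],[[1.6,0,0],[0,0,0],0],[[1.6,0,0],[0,0,0],0],[[1.6,0,0],[0,0,0],0],[[1.6,0,0],[0,0,0],0],[[1.6,0,0],[0,0,0],0]]'
python3 -c "
from h import *
c=[.5698,.1906,.09];y=np.radians(94)
rowplan([c[0]+.108*np.cos(y),c[1]+.108*np.sin(y),.09],y)"
```

```text
time_s: 2.68
eef_pos: [0.5596, 0.2689, 0.1004]
eef_rot: [0.479, -0.489, -0.5, 0.531]
wrist_force: [0.2, -0.3, 0.1]
opening: -0.006
pos [0.5596 0.2689 0.1004] t 2.68 q [ 0.27  0.44  1.55 -0.04  1.18 -1.34] F [ 0.2 -0.3  0.1] open -0.006 
 shift [ 2.96  0.91 -0.47] turn [-0.023 -0.007 -0.04 ]
```

```bash
python3 -m jog '[[[0.9,0.2,-0.1],[0,0,-0.02],0],[[0.9,0.3,-0.1],[0,0,-0.02],0],[[0.9,0.3,-0.1],[0,0,0],0],[[0.4,0.2,-0.1],[0,0,0],0],[[0,0,0],[0,0,0],0]]'
python3 - <<'E'
from h import *
c=[.5698,.1906,.09];y=np.radians(94)
for s in(.108,-.108): rowplan([c[0]+s*np.cos(y),c[1]+s*np.sin(y),.09],y)
a=imaging.camera("side");save("side2",a["frame"][230:,140:400],3)
E
```

```text
time_s: 3.1
eef_pos: [0.5624, 0.3044, 0.0921]
eef_rot: [0.49, -0.478, -0.512, 0.519]
wrist_force: [0.3, -0.1, 0.1]
opening: -0.001
pos [0.5624 0.3044 0.0921] t 3.1 q [ 0.31  0.48  1.52  0.01  1.16 -1.33] F [ 0.3 -0.1  0.1] open -0.001 
 shift [-0.6   0.21  0.05] turn [-0.019 -0.005  0.006]
pos [0.5624 0.3044 0.0921] t 3.1 q [ 0.31  0.48  1.52  0.01  1.16 -1.33] F [ 0.3 -0.1  0.1] open -0.001 
 shift [-22.2    0.08  -0.06] turn [-0.019 -0.005  0.006]
```

View pics/side2.png

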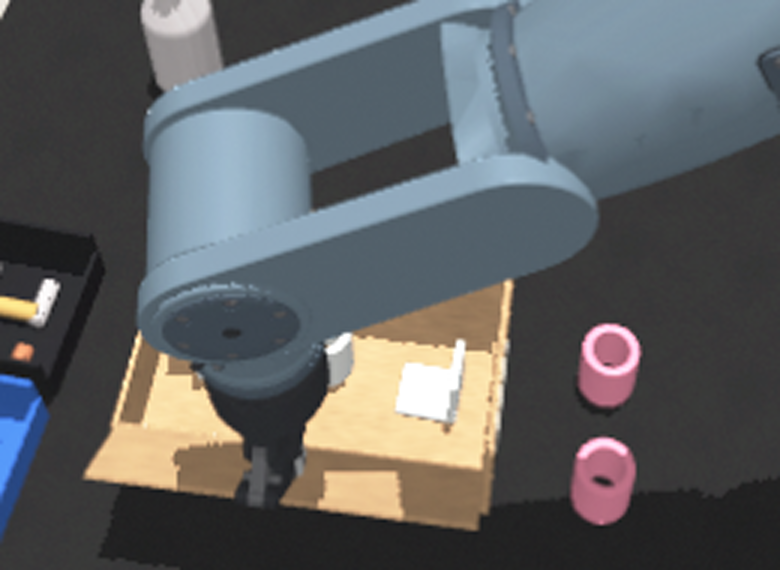

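The left flap now leans outwards, its outer edge running from (85,478) to (480,527) in the crop. Now the right one.

```bash
python3 -m jog '[[[-2.2,0,0],[0,0,0],0],[[-2.2,0,0],[0,0,0],0],[[-2.2,0,0],[0,0,0],0],[[-2.2,0,0],[0,0,0],0],[[-1.5,0,0],[0,0,0],0],[[-1.5,0,0],[0,0,0],0],[[-1.5,0,0],[0,0,0],0],[[-1.5,0,0],[0,0,0],0],[[-1.5,0,0],[0,0,0],0],[[-1.5,0,0],[0,0,0],0],[[-1.5,0,0],[0,0,0],0],[[0,0,0],[0,0,0],0]]'
python3 - <<'E'
from h import *
c=[.5698,.1906,.09];y=np.radians(94);s=-.113
rowplan([c[0]+s*np.cos(y),c[1]+s*np.sin(y),.09],y)
E
```

```text
time_s: 4.15
eef_pos: [0.5749, 0.1159, 0.1]
eef_rot: [-0.495, 0.471, 0.518, -0.515]
wrist_force: [0.6, 0.1, 0.0]
opening: -0.002
pos [0.5749 0.1159 0.1   ] t 4.15 q [-0.02  0.36  1.66  0.03  1.13 -1.67] F [0.6 0.1 0. ] open -0.002 
 shift [-3.83  0.89 -0.04] turn [-0.019 -0.003  0.027]
```

```bash
python3 -m jog '[[[-1.1,0.3,0],[-0.02,0,0.02],0],[[-1.1,0.3,0],[0,0,0],0],[[-1.1,0.3,0],[0,0,0],0],[[-0.9,0.1,0],[0,0,0],0],[[0,0,0],[0,0,0],0],[[0,-3,0],[0,0,0],0],[[0,-3,0],[0,0,0],0],[[0,-3,0],[0,0,0],0],[[0,-3,0],[0,0,0],4],[[0,-3,0],[0,0,0],8.5],[[2,0,-1],[0,0,0],8.5],[[2.5,0,-1],[0,0,0],8.5]]'
python3 - <<'E'
from h import *
rowplan([.655,.200,.25],np.radians(96))
E
```

```text
time_s: 5.15
eef_pos: [0.5929, 0.1094, 0.2397]
eef_rot: [0.492, -0.48, -0.512, 0.514]
wrist_force: [0.1, 0.4, 0.1]
opening: 0.567
pos [0.5929 0.1094 0.2397] t 5.15 q [-0.02  0.24  1.51  0.01  1.4  -1.65] F [0.1 0.4 0.1] open 0.567 
 shift [ 8.72 -1.03 -6.68] turn [-0.014 -0.05   0.011]
```

```bash
python3 -m jog '[[[2.2,-0.3,-1.7],[-0.014,-0.05,0.011],8.5],[[2.2,-0.3,-1.7],[0,0,0],8.5],[[2.2,-0.3,-1.7],[0,0,0],8.5],[[2,-0.1,-1.6],[0,0,0],8.5],[[0,0,0],[0,0,0],8.5],[[0,0,0],[0,0,0],8.5]]'
python3 - <<'E'
from h import *
rowplan([.655,.200,.25],np.radians(96))
w=imaging.camera("wrist");s=imaging.camera("side");np.savez("w",**w);np.savez("s2",**s)
save("w1",w["frame"],1.4)
V=cloud(s);W=cloud(w)
Rz=Ro.from_euler('z',np.radians(4)).as_matrix();C=np.array([.5698,.1906,0])
for n,Q in(("side",V),("wrist",W)):
    L=(Q.reshape(-1,3)-C)@Rz
    for sg in(1,-1):
        y=L[:,1]*sg
        F=L[(y>.098)&(y<.16)&(abs(L[:,0])<.12)&(L[:,2]>.06)&(L[:,2]<.14)]
        if len(F)>30:
            k=np.polyfit(F[:,1]*sg-.0925,F[:,2]-.07,1);print(n,sg,len(F),"flap angle",(np.pi-np.arctan(k[0])).round(3),k.round(4))
T=W.reshape(-1,3);T=T[(T[:,2]>.06)&(T[:,2]<.07)&(abs(T[:,0]-.655)<.04)&(abs(T[:,1]-.2)<.04)]
if len(T)>30: print("top",len(T),T.mean(0),cv2.minAreaRect((T[:,:2]*1000).astype(np.float32)))
E
```

```text
time_s: 5.65
eef_pos: [0.6558, 0.2075, 0.2497]
eef_rot: [-0.473, 0.472, 0.526, -0.526]
wrist_force: [-0.9, 0.1, -1.2]
opening: 0.999
pos [0.6558 0.2075 0.2497] t 5.65 q [ 0.13  0.42  1.27  0.    1.45 -1.54] F [-0.9  0.1 -1.2] open 0.999 
 shift [-0.73 -0.03  0.16] turn [0.    0.002 0.001]
side 1 2140 flap angle 2.518 [0.7192 0.0023]
side -1 2526 flap angle 2.639 [5.49e-01 4.00e-04]
wrist 1 17115 flap angle 2.479 [0.7806 0.    ]
wrist -1 16652 flap angle 2.635 [0.5548 0.0006]
top 1348 [0.65088812 0.20030948 0.06511243] ((651.62353515625, 200.31735229492188), (32.089935302734375, 39.984127044677734), 9.139189720153809)
```

View pics/w1.png

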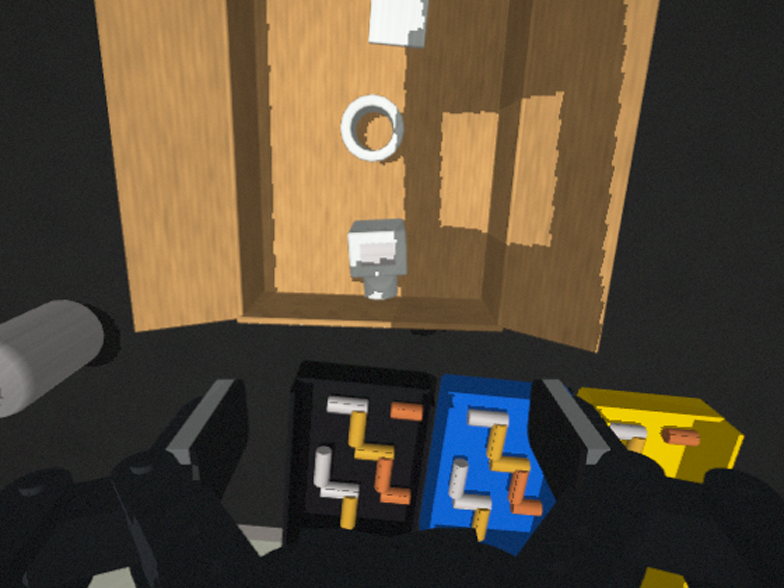

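Both flaps lean outwards (about 2.5 and 2.63 rad). The wrist view shows the housing at (378,250), nose at (380,287), with the sleeve and bracket untouched. The top-face fit is 32.1 x 40.0 mm at (0.6516,0.2003), yaw 9.1°. Descending.

```bash
python3 -m jog '[[[-0.7,1,0.4],[0,-0.052,0],8.5],[[0,3,0],[0,0,0],8.5],[[0,3,0],[0,0,0],8.5],[[0,3,0],[0,0,0],8.5],[[0,3,0],[0,0,0],8.5],[[0,2,0],[0,0,0],8.5],[[0,1.5,0],[0,0,0],8.5],[[0,0,0],[0,0,0],8.5]]'
python3 - <<'E'
from h import *
rowplan([.6516,.2003,.022],np.radians(99.1))
E
```

```text
time_s: 6.42
eef_pos: [0.6504, 0.1883, 0.0813]
eef_rot: [-0.46, 0.462, 0.536, -0.536]
wrist_force: [-0.4, 0.1, -1.5]
opening: 0.997
pos [0.6504 0.1883 0.0813] t 6.42 q [ 0.11  0.55  1.43 -0.    1.15 -1.61] F [-0.4  0.1 -1.5] open 0.997 
 shift [ 1.17  5.93 -0.28] turn [ 0.002 -0.008 -0.001]
```

```bash
python3 -m jog '[[[0.6,0.3,-0.15],[0,-0.008,0],8.5],[[0.4,0.3,-0.1],[0,0,0],8.5],[[0,0,0],[0,0,0],8.5]]'
python3 -c "
from h import *
rowplan([.6516,.2003,.022],np.radians(99.1))"
```

```text
time_s: 6.67
eef_pos: [0.6513, 0.1967, 0.0762]
eef_rot: [-0.459, 0.46, 0.537, -0.537]
wrist_force: [0.1, 0.6, 0.1]
opening: 0.995
pos [0.6513 0.1967 0.0762] t 6.67 q [ 0.12  0.57  1.43 -0.    1.15 -1.61] F [0.1 0.6 0.1] open 0.995 
 shift [ 0.35  5.42 -0.07] turn [ 0.001 -0.003 -0.001]
```

```bash
python3 -m jog '[[[0.35,1,-0.07],[0,-0.003,0],8.5],[[0,1.5,0],[0,0,0],8.5],[[0,1.5,0],[0,0,0],8.5],[[0,1.2,0],[0,0,0],8.5],[[0,0.2,0],[0,0,0],8.5],[[0,0,0],[0,0,0],8.5]]'
python3 -c "
from h import *
rowplan([.6516,.2003,.022],np.radians(99.1))"
```

```text
time_s: 7.17
eef_pos: [0.6542, 0.2018, 0.0205]
eef_rot: [-0.456, 0.461, 0.54, -0.537]
wrist_force: [0.3, -0.2, -1.0]
opening: 0.995
pos [0.6542 0.2018 0.0205] t 7.17 q [ 0.13  0.64  1.43 -0.    1.06 -1.6 ] F [ 0.3 -0.2 -1. ] open 0.995 
 shift [-0.1  -0.15  0.28] turn [ 0.008  0.002 -0.001]
```

```bash
python3 -m jog '[[[-0.1,-0.15,0.25],[0.008,0,0],8.5],[[0,0,0],[0,0,0],3],[[0,0,0],[0,0,0],3],[[0,0,0],[0,0,0],3],[[0,0,0],[0,0,0],3],[[0,0,0],[0,0,0],3],[[0,0,0],[0,0,0],3],[[0,0,0],[0,0,0],3],[[0,0,0],[0,0,0],3]]'
python3 -c "
from h import *
rowplan([.6516,.2003,.022],np.radians(99.1))"
```

```text
time_s: 7.92
eef_pos: [0.6524, 0.2, 0.0232]
eef_rot: [0.458, -0.459, -0.538, 0.539]
wrist_force: [0.0, 0.2, -1.5]
opening: 0.457
pos [0.6524 0.2    0.0232] t 7.92 q [ 0.12  0.64  1.43 -0.    1.07 -1.61] F [ 0.   0.2 -1.5] open 0.457 
 shift [0.04 0.12 0.07] turn [ 0.     0.001 -0.002]
```

Gripped (opening 39 mm). Lifting straight up.

```bash
python3 -m jog '[[[0,-0.6,0],[0,0,0],3],[[0,-1.2,0],[0,0,0],3],[[0,-2,0],[0,0,0],3],[[0,-2.4,0],[0,0,0],3],[[0,-2.4,0],[0,0,0],3],[[0,-2.4,0],[0,0,0],3],[[0,-2.4,0],[0,0,0],3],[[0,-2.4,0],[0,0,0],3],[[0,-2.4,0],[0,0,0],3],[[0,-1.8,0],[0,0,0],3],[[0,-1,0],[0,0,0],3],[[0,0,0],[0,0,0],3]]'
python3 -c "
from h import *
rowplan([.477,-.15,.23],np.radians(18.6))"
```

```text
time_s: 8.92
eef_pos: [0.6506, 0.2004, 0.2522]
eef_rot: [-0.458, 0.459, 0.539, -0.538]
wrist_force: [0.9, 0.6, -0.9]
opening: 0.465
pos [0.6506 0.2004 0.2522] t 8.92 q [ 0.13  0.4   1.29 -0.    1.45 -1.61] F [ 0.9  0.6 -0.9] open 0.465 
 shift [-31.81   2.23  22.74] turn [ 0.002  1.407 -0.   ]
```

```bash
python3 -m jog '[[[-0.8,0,0.6],[0,0,0],3],[[-1.8,0,1.3],[0,0,0],3],[[-2.6,0,1.85],[0,0,0],3],[[-2.8,0,2],[0,0,0],3],[[-2.8,0,2],[0,0,0],3],[[-2.8,0,2],[0,0,0],3],[[-2.8,0,2],[0,0,0],3],[[-2.8,0,2],[0,0,0],3],[[-2.6,0,1.85],[0,0,0],3],[[-1.8,0,1.3],[0,0,0],3],[[-1,0,0.7],[0,0,0],3],[[0,0,0],[0,0,0],3]]'
python3 -m jog '[[[0,0,0],[0,0.05,0],3],[[0,0,0],[0,0.1,0],3],[[0,0,0],[0,0.12,0],3],[[0,0,0],[0,0.12,0],3],[[0,0,0],[0,0.12,0],3],[[0,0,0],[0,0.12,0],3],[[0,0,0],[0,0.12,0],3],[[0,0,0],[0,0.12,0],3],[[0,0,0],[0,0.12,0],3],[[0,0,0],[0,0.1,0],3],[[0,0,0],[0,0.05,0],3],[[0,0,0],[0,0,0],3]]'
python3 -c "
from h import *
rowplan([.477,-.23,.1967],np.radians(18.6))"
```

```text
time_s: 9.92
eef_pos: [0.4956, -0.0831, 0.2343]
eef_rot: [0.465, -0.45, -0.534, 0.544]
wrist_force: [0.1, -0.1, -0.9]
opening: 0.462
time_s: 10.92
eef_pos: [0.4839, -0.0768, 0.2176]
eef_rot: [0.691, -0.671, -0.173, 0.205]
wrist_force: [-0.4, 0.9, -1.2]
opening: 0.462
pos [ 0.4839 -0.0768  0.2176] t 10.92 q [-0.4   0.04  1.79 -0.01  1.36 -0.94] F [-0.4  0.9 -1.2] open 0.462 
 shift [ -8.41   1.89 -12.85] turn [-0.035  0.216 -0.04 ]
```

```bash
python3 -m jog '[[[-1,0,0],[-0.035,0.1,-0.04],3],[[-1.5,0,-0.8],[0,0.09,0],3],[[-1.5,0.3,-1.5],[0,0.03,0],3],[[-1.5,0.3,-1.5],[0,0,0],3],[[-1,0.3,-1.5],[0,0,0],3],[[0,0.2,-1],[0,0,0],3],[[0,0,0],[0,0,0],3]]'
python3 -c "
from h import *
rowplan([.477,-.23,.1967],np.radians(18.6))"
```

```text
time_s: 11.5
eef_pos: [0.4404, -0.1582, 0.1995]
eef_rot: [0.701, -0.694, -0.114, 0.117]
wrist_force: [-0.2, 0.1, -0.7]
opening: 0.463
pos [ 0.4404 -0.1582  0.1995] t 11.5 q [-0.6  -0.02  1.89  0.    1.28 -0.93] F [-0.2  0.1 -0.7] open 0.463 
 shift [ 1.15  0.19 -7.98] turn [-0.011  0.003 -0.002]
```

```bash
python3 -m jog '[[[0.4,0.1,-0.8],[-0.011,0.003,0],3],[[0.3,0,-1.2],[0,0,0],3],[[0.2,0,-1.3],[0,0,0],3],[[0.2,0,-1.3],[0,0,0],3],[[0,0,-1],[0,0,0],3],[[0,0,-0.7],[0,0,0],3],[[0,0,-0.4],[0,0,0],3],[[0,0,0],[0,0,0],3]]'
python3 - <<'E'
from h import *
rowplan([.477,-.23,.1967],np.radians(18.6))
for n in("top","side","wrist"):
    c=imaging.camera(n);np.savez(n+"3",**c);
    save(n+"3",c["frame"],1.4)
E
```

```text
time_s: 12.17
eef_pos: [0.4784, -0.2213, 0.197]
eef_rot: [-0.697, 0.698, 0.116, -0.117]
wrist_force: [-0.3, 0.8, -1.7]
opening: 0.463
pos [ 0.4784 -0.2213  0.197 ] t 12.17 q [-0.66  0.11  1.76 -0.    1.27 -0.99] F [-0.3  0.8 -1.7] open 0.463 
 shift [-0.41  0.03 -0.77] turn [-0.     0.007 -0.002]
```

View pics/side3.png

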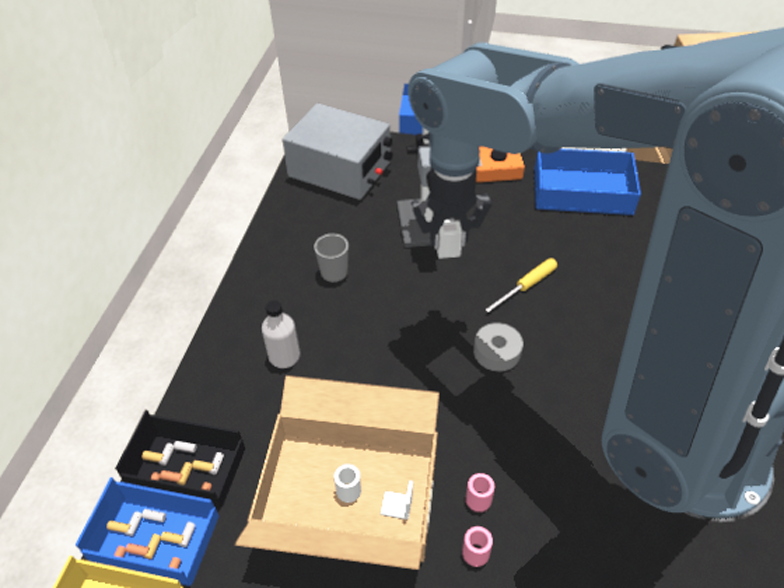

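View pics/wrist3.png

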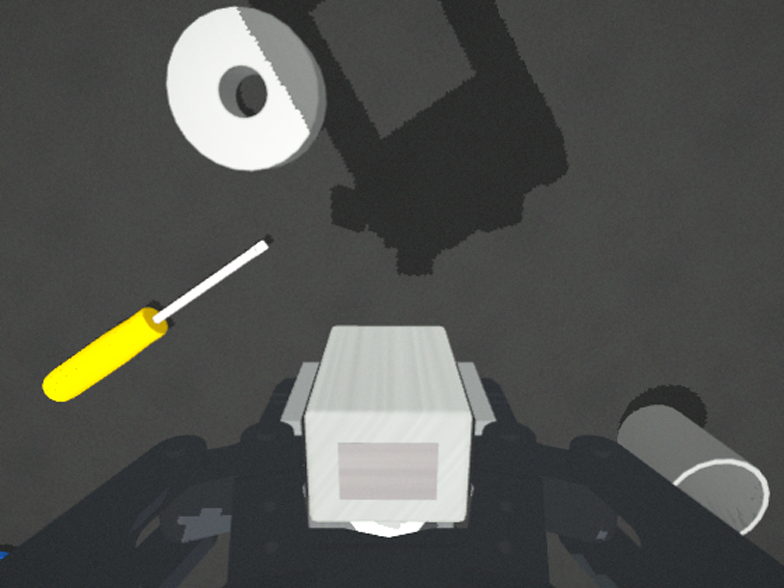

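The housing is held upright in the jaws: top face about (307–470, 410–522) in the wrist view, nose at (388,528). The carton still has the sleeve and bracket, both flaps are out, and the bystanders are in place. Now I'll measure the actual pose of the held part.

```bash
cat > m.py <<'E'
from h import *
def held(w,s):
    o=ctrl.get_obs();p=o["eef_pos"]
    W=cloud(w)[285:385,205:350].reshape(-1,3)
    T=W[np.isfinite(W[:,0])];T=T[np.linalg.norm(T[:,:2]-p[:2],axis=1)<.045]
    zt=p[2]+.0418; U=T[abs(T[:,2]-zt)<.006]
    # inlier plane
    n=np.linalg.svd(U-U.mean(0))[2][2]; n*=np.sign(n[2])
    r=cv2.minAreaRect((U[:,:2]*1000).astype(np.float32))
    print("top face n",len(U),"z",np.median(U[:,2]).round(4),"normal",n.round(3),"rect",np.round(r[0],1),np.round(r[1],1),round(r[2],2))
    cand=[r[2]+k*90 for k in range(-3,4)]; yaw=np.radians(min(cand,key=lambda a:abs(a+71.4)))
    c=np.array([r[0][0]/1000,r[0][1]/1000,np.median(U[:,2])-.03])
    lens=np.array([.5213,-.361,.2085]);f=np.radians(108.6);d=np.array([np.cos(f),np.sin(f),0]);l=np.array([-d[1],d[0],0])
    tip=c+.038*np.array([np.cos(yaw),np.sin(yaw),0]);e=tip-lens
    print("centre",c.round(4),"yaw",np.degrees(yaw).round(2),"dist",(e@d).round(4),"lat",(e@l).round(4),"vert",e[2].round(4))
    # back face, side cam
    V=cloud(s).reshape(-1,3);V=V[np.isfinite(V[:,0])]
    q=V-c;x=-q@d;y=q@l
    B=V[(x<-.010)&(x>-.022)&(abs(y)<.017)&(abs(q[:,2])<.026)]
    if len(B)>20:
        n=np.linalg.svd(B-B.mean(0))[2][2];n*=np.sign(n[1]);print("back",len(B),"plane x",((B.mean(0)-c)@d).round(4),"normal yaw",np.degrees(np.arctan2(n[1],n[0])).round(1),"nz",n[2].round(3))
        E=V[(x<-.006)&(x>-.03)&(abs(y)<.03)&(abs(q[:,2])<.04)];
if __name__=="__main__":
    rowplan([.477,-.23,.1967],np.radians(18.6))
    held(imaging.camera("wrist"),imaging.camera("side"))
E
python3 m.py
```

```text
pos [ 0.4778 -0.2202  0.197 ] t 12.32 q [-0.66  0.11  1.76 -0.    1.27 -0.99] F [ 1.7 -0.4 -2. ] open 0.463 
 shift [-0.39  0.03 -0.9 ] turn [-0.001  0.007 -0.002]
top face n 11004 z 0.2399 normal [-0.016  0.056  0.998] rect [ 477.8 -220. ] [50.1 33.3] 18.48
centre [ 0.4778 -0.22    0.2099] yaw -71.52 dist 0.1095 lat -0.0036 vert 0.0014
back 197 plane x 0.0157 normal yaw 107.9 nz 0.01
```

```bash
python3 -m jog '[[[-0.2,0.05,-0.5],[0,0.007,0],3],[[-0.16,0,-0.45],[0,0,0],3],[[0,0,0],[0,0,0],3],[[0,0,0],[0,0,0],3]]'
sed -i 's/<.006\]/<.003]/' m.py; python3 m.py
python3 - <<'E'
from h import *
# same-camera height check: side view back face vertical extent; and lens re-measure from top picture
s=imaging.camera("side");V=cloud(s)
c=np.array([.4773,-.2291,.2085]);f=np.radians(108.6);d=np.array([np.cos(f),np.sin(f),0]);l=np.array([-d[1],d[0],0])
q=V-c;m=(abs(q@d-.016)<.005)&(abs(q@l)<.03)&(abs(q[...,2])<.045)
B=V[m];h=B[:,2];print(len(B),"z range",np.percentile(h,[1,99]).round(4),"lat range",np.percentile((B-c)@l,[1,99]).round(4))
t=imaging.camera("top");W=cloud(t).reshape(-1,3)
P=W[(W[:,2]>.012)&(W[:,2]<.022)&(W[:,0]>.47)&(W[:,0]<.63)&(W[:,1]<-.38)&(W[:,1]>-.56)];print("plate",len(P))
E
```

```text
time_s: 12.75
eef_pos: [0.4771, -0.2302, 0.197]
eef_rot: [-0.698, 0.698, 0.114, -0.115]
wrist_force: [-0.2, 0.6, -0.8]
opening: 0.456
pos [ 0.4771 -0.2302  0.197 ] t 12.75 q [-0.67  0.11  1.75 -0.    1.27 -1.  ] F [-0.2  0.6 -0.8] open 0.456 
 shift [-0.    0.03  0.02] turn [ 0.     0.001 -0.002]
top face n 10288 z 0.24 normal [-0.009  0.029  1.   ] rect [ 477.1 -229.8] [49. 33.] 18.79
centre [ 0.4771 -0.2298  0.21  ] yaw -71.21 dist 0.1005 lat -0.0001 vert 0.0015
back 195 plane x 0.0155 normal yaw 109.6 nz 0.008
336 z range [0.1807 0.2517] lat range [-0.0274  0.0265]
plate 652
```

```bash
python3 -m jog '[[[0,0.1,0],[0,0,0],3],[[0,0,0],[0,0,0],3],[[0,0,0],[0,0,0],3],[[0,0,0],[0,0,0],3],[[0,0,0],[0,0,0],3],[[0,0,0],[0,0,0],3]]'
python3 m.py
python3 - <<'E'
from h import *
for n in("top","side"):
    W=cloud(dict(np.load(n+".npz"))).reshape(-1,3);d=np.array([-.319,.948]);a=W[:,:2]-[.5587,-.4756]
    x=a@d;y=a@[.948,.319]
    print(n,"head top",np.nanmedian(W[(x>.02)&(x<.06)&(abs(y)<.015)&(W[:,2]>.22)&(W[:,2]<.25),2]),"barrel crest",np.nanpercentile(W[(x>.095)&(x<.117)&(abs(y)<.006)&(W[:,2]>.2),2],[50,90]),"plate",np.nanmedian(W[(x>.03)&(x<.068)&(abs(y)>.03)&(abs(y)<.055)&(W[:,2]<.05),2]))
E
```

```text
time_s: 13.45
eef_pos: [0.4771, -0.2295, 0.1957]
eef_rot: [0.698, -0.698, -0.114, 0.116]
wrist_force: [-0.1, 0.5, -1.1]
opening: 0.462
pos [ 0.4771 -0.2295  0.1957] t 13.45 q [-0.67  0.12  1.76 -0.    1.27 -1.  ] F [-0.1  0.5 -1.1] open 0.462 
 shift [-0.03 -0.1  -0.04] turn [-0.     0.002 -0.002]
top face n 10254 z 0.2387 normal [-0.008  0.028  1.   ] rect [ 477.2 -229.3] [49.  33.1] 18.67
centre [ 0.4772 -0.2293  0.2087] yaw -71.33 dist 0.1009 lat -0.0003 vert 0.0002
back 198 plane x 0.0156 normal yaw 108.5 nz 0.008
top head top 0.23489801645064448 barrel crest [0.22792406 0.23028957] plate 0.015776913628740768
side head top 0.23575793541710463 barrel crest [0.22614143 0.22840888] plate 0.014338221716949361
```

```bash
python3 -c "
from bench import ctrl
print(ctrl.hand_in())"
```

```text
the job is handed in; nothing more can be done
None
```

I folded both flaps back, lifted the housing out and handed in at 13.5 s with the gripper still holding it in front of the inspection camera.

| Check | Result |
|---|---|
| Left flap angle (measured before the lift, not repeated) | about 2.5 rad |
| Right flap angle (measured before the lift, not repeated) | about 2.63 rad |
| Nose tip to glass | 100.9 mm (asked 100) |
| Nose off the lens axis, sideways | 0.3 mm |
| Nose off the lens axis, in height | 0.2 mm by the wrist camera |
| Pointing error | about 0.1° |
| Grip opening | about 39 mm, steady |

The side picture taken once the housing was near the lens showed both flaps still out and the sleeve and bracket in the carton. The camera stand and bench items looked undisturbed in it, though the arm hid part of the stand.

**Disagreements:**
- **Height:** the heights differed by up to 1–2 mm. The arm's own reading put the nose about 1 mm lower than the wrist camera did, and the lens came out at 0.208–0.210 m depending on the view. I used 0.2085 m.
- **Tilt:** the fit to the top of the block still showed about 1.6° of tilt. I put that down to stray points from the pads and back face, because the tool was within 0.2° of vertical and the back-face fit showed only 0.5°.

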